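# Lock the backup drive into its desk dock

### The job

Push the spring release bar of the drive dock down with the fingertips just behind the backup drive, and, keeping the bar held down, push the drive along the dock over the sunken catch teeth until it is fully home against the end stop. Then draw back a little and let the bar spring all the way up so that the teeth stand locked behind the drive. Only press and push: do not lift, carry or tip the drive, and leave the things lying round the dock where they are.

Things in the scene. Friction and masses are not known exactly. Their poses are not given: they have to be found in the camera images.
- dock: fixed open-topped metal dock, 266x129x38 mm; origin at centre of underside, on the desk; +x = push direction. Open end x=-133 mm; end-stop face x=+118 mm, 38 mm high. Side walls' inner faces y=+-57.8 mm, 34 mm high. Drive rests on side ledges, tops z=22 mm, inner edges y=+-36 mm; the release bar lies in the lane between them
- dock_home (a point): where the drive's centre lies when it is fully home: dock x = 79 mm, y = 0, z = 29.5 mm (7 mm clear of the teeth); axes as the dock. A fingertip that rises while still pressed against the rear face rubs the light drive up with it: draw back along the tread first
- release_bar (a joint): travel of the spring release bar (m): 0 = up, its two catch teeth stand 6 mm above the ledges and block the drive; 0.010 = fully down; beyond 0.006 the teeth are below the ledges. Spring pushes up with about 3 N at the top, 7 N at the bottom; it stays down only while held. Let go while the drive is over the teeth, it tips the drive up
- bar_catch (a point): point on top of the bar's flat steel tread midway between the two teeth: dock x=30, y=0, z=19 mm when up (9 fully down). Tread: 66 mm wide, dock x=-133 to +33 mm along the dock's middle, under the drive and out behind it; press anywhere, it sinks level. Teeth: y=+-38 to +-50, x=27 to 33 mm, tops 9 mm above the tread; a fingertip on the tread passes between them. Axes as the dock
- drive_centre (a point): centre of the loose dark blue backup drive, flat box 112x78x15 mm, 0.16 kg, lying flat on the ledges on the open-end side of the teeth; 78 mm side along dock x, 112 mm side (the point's x) along dock y. Its underside is 3 mm above the raised tread, so a fingertip pressing the tread behind it pushes its rear face when moved along dock +x. Home: rear face at dock x=40 mm
- stick: loose memory stick, 55 x 18 x 8 mm, lying beside the dock; origin at the centre of its underside; leave alone
- notes: loose block of sticky notes, 77 x 77 x 20 mm, beside the dock; origin at the centre of its underside; leave alone
- tape: loose roll of masking tape, 103 x 99 x 24 mm, lying flat beside the dock; origin at the centre of its underside; leave alone
There are look-alikes about, which are no part of the job. Of the things that look like the part that bears drive_centre, the larger one is meant.

How it is judged:
By the outcome, as a careful person would: the job done as asked, in the order asked, and still so for the second after the job is handed in, with the robot touching nothing.
It also fails if it takes over 42 s, if anything falls off the work surface, if the arm or the gripper's body presses on something with over 40 N, if the wrist force passes 120 N, or if a joint passes its speed limit or range.

### The arm

A 6-joint arm with a two-finger parallel gripper is mounted at the origin on a cart in front of the work surface, level with it; the furniture and walls round the work are solid. World frame = base frame: x ahead of the robot, y to its left, z up, the work surface at z = 0. Lengths are in m, angles in rad, forces in N, time in s.
With the tool pointing down it reaches from about 0.325 to 0.9 m from the base axis. Payload 3.5 kg.
Tool frame: the origin (TCP) lies midway between the tips of the shut fingers; the grasp point (between the pads) lies 19 mm behind it; z points along the fingers, y is the line along which they close (so a half turn about z gives the same grasp; the last joint's range is limited). The gripper opens to 85 mm and grips with 20 to 120 N. Pads are 22 mm wide; open, the fingers measure 114 mm over their backs; the gripper's body (76 mm by 85 mm) begins 54 mm behind the grasp point. The pads swing forward as they close: fully open they stand 13 mm farther back than shut.
Start: joints at [1.2, 0.276, -0.026, 1.268, 0, 1.467], TCP at [0.165, 0.603, 0.231] pointing down, gripper open.
Joint ranges: [-3.12, 3.12], [-0.85, 1.88], [-1.08, 1.24], [-1.95, 2.15], [-1.57, 1.53], [-3.14, 3.14]. Speed limits (rad/s): [2.57, 2.57, 3.14, 3.14, 3.14, 3.14].

### API

Orientations are given as [roll, pitch, yaw] about the fixed x, y, z axes, in that order (R = Rz(yaw) Ry(pitch) Rx(roll)).
In Python, from workcell import robot gives the robot as it stands.
- The arm moves only by the shell command python3 -m jog 'ROWS' [OPENING]. ROWS is JSON, a list of rows, each a list of 2 entries, a list of its own where there are three numbers: the shift along the tool's x, y, z in mm, then the turn, a rotation vector about the tool's x, y, z in rad. In form: [[[x, y, z], [rx, ry, rz]], ...]. A call has exactly 10 rows; each row shifts and turns the commanded pose from where the row before left it, along the tool's axes as they then stand; what a row does not reach is not made up. A row lasts 1/8 s, in which the tool goes at most 62.5 mm and 10.7 degrees, less where a joint would pass 70% of its speed; a pose out of reach is approached as far as the arm can. A call with a gripper value outside its range is refused whole. OPENING is the closure, from -1 (fully open) to 1 (shut), set as the call begins (- or left out, the last holds). The fingers move at their own pace and stop on an object; the grip force is fixed at half the most. Time passes only in rows, so rows that do not move let the fingers close, or fill a call up. It gives the time, the measured TCP pose, the force, the opening and the grip force at its end, in the units of the state.
- robot.sense(): the state, without advancing time (a new reading comes with each control period).
- robot.camera(name): name is "scene" or "top" or "wrist"; returns (picture, depth): 384x512x3 uint8, red, green, blue; 384x512 float32, m along the optical axis (not along the pixel's ray), 0 where there is no reading.
- robot.calibration(name): a dict with "vertical_fov" (degrees; the focal length in pixels is half the picture's height over the tangent of half this angle, whatever the lens; pixels are square), "cx", "cy" (the principal point, pixels), "R" (3x3) and "t" (3): a world point X has camera coordinates R X + t; the wrist camera has in their place "T_tool_cam" (4x4, takes a point from camera to tool coordinates, whose origin is the TCP and whose axes are the flange's). Camera axes: x right, y down, z forward; pixel columns grow to the right and rows downward; lengths in m; the calibration is good to about 2 mm. A picture is of the moment at which its call begins: read the wrist's pose just before it. calibration takes no time and is no camera call.
- robot.job_done(): hands the job in; it is judged then, once.
The state is a dict: "time": time; "joints": joint angles; "joint_vel": joint speeds; "joint_torque": joint torques, N m; "eef_pos": TCP position; "tcp_rot": TCP orientation; "wrist_force": force on the tool from outside, world axes, zero at the start; "ft_torque": the same for the moment, N m; "opening": finger opening in m; "grasp_force": force on a finger pad.
Only numpy, scipy, OpenCV 4.12 (cv2) and the standard library are available. Lean on these libraries where they do the work, as an engineer would, in place of code of your own. Each camera call takes 0.05 s, during which the arm holds its last target. There are 200 camera calls.

## Working session

There is one attempt and no reset: what is moved stays moved. The work goes in short steps, Python scripts to look and compute and a shell command to move; the robot and the scene stay as the last step left them, time stands still between calls to the robot, and variables do not carry over. Pictures are saved under pics/ and viewed, at most 10 in all, crops included, and the job is handed in when it is done.

```bash
mkdir -p pics; cat > h.py <<'E'
import numpy as np, cv2
from workcell import robot
from scipy.spatial.transform import Rotation as Ro
def K(n):
    c=robot.calibration(n); f=192/np.tan(np.radians(c["vertical_fov"])/2); return c,f
def cam(n):
    s=robot.sense(); p,d=robot.camera(n); c,f=K(n)
    if n=="wrist":
        T=np.eye(4);T[:3,:3]=Ro.from_euler('xyz',s["tcp_rot"]).as_matrix();T[:3,3]=s["eef_pos"]
        M=T@np.array(c["T_tool_cam"])
    else:
        R=np.array(c["R"]);M=np.eye(4);M[:3,:3]=R.T;M[:3,3]=-R.T@np.array(c["t"])
    np.savez(f'{n}.npz',p=p,d=d,M=M,f=f,cx=c["cx"],cy=c["cy"]); return p,d
def cloud(n):
    z=np.load(n+'.npz');d=z['d'];v,u=np.mgrid[:384,:512]
    P=np.stack([(u-z['cx'])*d/z['f'],(v-z['cy'])*d/z['f'],d],-1)
    return P@z['M'][:3,:3].T+z['M'][:3,3]
E
python3 - <<'E'
from h import *
for n in("top","scene"):
    p,d=cam(n); cv2.imwrite(f'pics/{n}0.png',cv2.resize(p[:,:,::-1],(768,576)))
    print(n,(d>0).mean(), robot.calibration(n))
s=robot.sense();print(s)
E
```

```text
top 0.9959513346354166 {'vertical_fov': 44.056774005135935, 'cx': 251.3853366280035, 'cy': 190.56171569334498, 'R': array([[-0.00647898, -0.99997303, -0.00345939],
       [-0.99460274,  0.00680235, -0.10353316],
       [ 0.1035539 ,  0.00276993, -0.99461999]]), 't': array([-0.12669045,  0.59733974,  0.9204616 ])}
scene 0.9959309895833334 {'vertical_fov': 44.09775999755543, 'cx': 258.0911121160316, 'cy': 191.98216242178265, 'R': array([[ 0.99341962,  0.1140482 , -0.01050996],
       [ 0.09314198, -0.85788364, -0.5053318 ],
       [-0.06664851,  0.50102761, -0.86286112]]), 't': array([-0.54828578, -0.14132921,  1.12744532])}
{'time': 0.1, 'joints': array([ 1.19958656e+00,  2.77075838e-01, -2.77668783e-02,  1.26799273e+00,
       -4.85159440e-06,  1.46741849e+00]), 'joint_vel': array([ 2.71461143e-03, -1.94749540e-03,  1.90713429e-03, -8.08595241e-05,
        6.18716921e-04, -1.74921706e-03]), 'joint_torque': array([ 5.31688838e-04, -4.46708143e+01,  2.96128643e+01,  8.48293043e-03,
       -7.93358663e-05,  2.15555083e-06]), 'eef_pos': array([0.16513795, 0.60204832, 0.23024887]), 'tcp_rot': array([-3.13956392e+00, -2.05598430e-04,  2.87376052e+00]), 'wrist_force': array([ 0.31707945, -0.18547754, -1.07249431]), 'ft_torque': array([-0.00341068, -0.03074769, -0.03854943]), 'grasp_force': 0.0, 'opening': 0.08503703063250771}
```

View pics/top0.png

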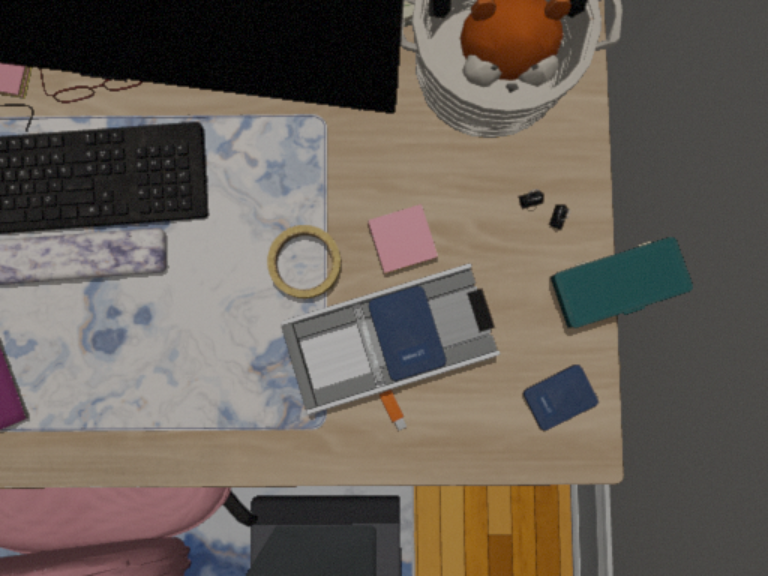

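View pics/scene0.png

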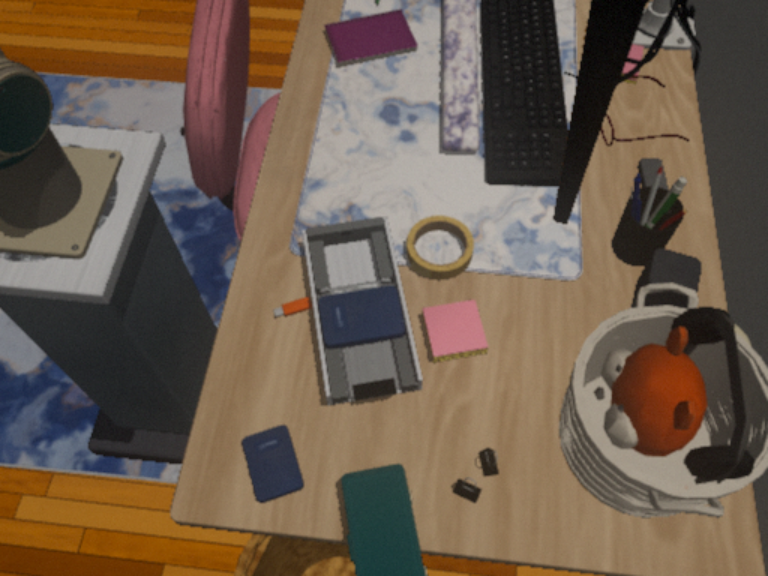

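Top view: the dock is centred near (390,338), with its end stop to the left (~297,368) and its open end with the black pad at (482,310). Candidates for the drive (768x576 px) are the blue box in the dock at (408,333) and a smaller blue box on the desk at (561,397). The larger one in the dock is meant. The tape (305,262), notes (403,240) and stick (393,410) must stay put.

```bash
cat > m.py <<'E'
from h import *
def dockfit(n):
    P=cloud(n);z=np.load(n+'.npz');hsv=cv2.cvtColor(z['p'],cv2.COLOR_RGB2HSV)
    reg=(P[...,0]>.2)&(P[...,0]<.56)&(P[...,1]>-.35)&(P[...,1]<.1)&(np.load(n+'.npz')['d']>0)
    desk=np.median(P[...,2][reg&(abs(P[...,2])<.012)])
    blue=(hsv[...,0]>100)&(hsv[...,0]<125)&(hsv[...,1]>110)&reg&(P[...,2]>.025)
    k,l,st,c=cv2.connectedComponentsWithStats(blue.astype(np.uint8));i=1+np.argmax(st[1:,4]);b=P[l==i]
    r=cv2.minAreaRect(b[:,:2].astype(np.float32)*1000)
    print(n,'desk',desk,'drive',r,'z',np.median(b[:,2]))
    m=(reg&(P[...,2]>.012)&(P[...,2]<.05)).astype(np.uint8)
    k,l,st,c=cv2.connectedComponentsWithStats(m); j=np.bincount(l[blue]).argmax() 
    q=P[(l==j)];r=cv2.minAreaRect(q[:,:2].astype(np.float32)*1000);print('dock',r,cv2.boxPoints(r).round().tolist())
    return P
if __name__=='__main__':
    for n in('top','scene'):dockfit(n)
    p=np.load('top.npz')['p'];cv2.imwrite('pics/crop1.png',cv2.resize(p[165:285,180:340,::-1],(800,600),interpolation=cv2.INTER_CUBIC))
E
python3 m.py
```

```text
top desk -0.0017300739227534834 drive ((505.6540222167969, -178.32669067382812), (21.77596664428711, 44.15581130981445), 16.015939712524414) z 0.037282321787293515
dock ((528.359375, -149.56027221679688), (128.33258056640625, 272.7087707519531), 16.767528533935547) [[428.0, -38.0], [506.0, -299.0], [629.0, -262.0], [550.0, -0.0]]Traceback (most recent call last):
  File "m.py", line 15, in <module>
    for n in('top','scene'):dockfit(n)
                            ~~~~~~~^^^
  File "m.py", line 7, in dockfit
    k,l,st,c=cv2.connectedComponentsWithStats(blue.astype(np.uint8));i=1+np.argmax(st[1:,4]);b=P[l==i]
                                                                         ~~~~~~~~~^^^^^^^^^^
    return _wrapfunc(a, 'argmax', axis=axis, out=out, **kwds)
    return bound(*args, **kwds)
ValueError: attempt to get argmax of an empty sequence
```

```bash
sed -i 's/>.2)&(P\[...,0\]<.56)/>.4)\&(P[...,0]<.68)/; s/>110)&reg/>90)\&reg/; s/<125)/<130)/' m.py; python3 m.py
```

```text
top desk -0.0010381597943102672 drive ((534.2476806640625, -168.92123413085938), (110.4389877319336, 75.1581802368164), 16.801532745361328) z 0.03678949401040621
dock ((528.4000854492188, -149.6953125), (128.33258056640625, 272.9908447265625), 16.767528533935547) [[428.0, -38.0], [506.0, -299.0], [629.0, -262.0], [550.0, -0.0]]
scene desk -0.00016070862348649406 drive ((549.1932373046875, -188.29776000976562), (43.1102409362793, 29.65704917907715), 85.91270446777344) z 0.03781908204632706
dock ((529.7784423828125, -149.02499389648438), (128.22308349609375, 273.26025390625), 16.71674156188965) [[429.0, -37.0], [508.0, -298.0], [630.0, -261.0], [552.0, 0.0]]
```

View pics/crop1.png

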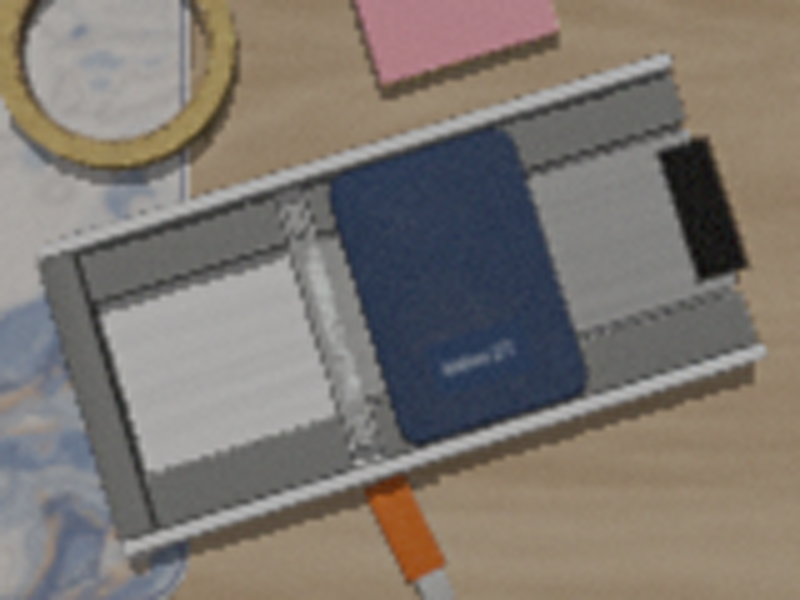

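The crop shows the dock end-stop at left, the raised teeth strip at about (325,320), the drive at (458,285), bare tread at (610,245) and a black end pad at (705,208). From both views the dock centre is about (0.528,-0.146), +x heading 106.8°, drive at dock x≈-23. The sizes match the text. Next I'll check that the path is clear, then move.

```bash
python3 - <<'E'
from h import *
a=np.array([.165,.603]);b=np.array([.556,-.237]);u=(b-a)/np.linalg.norm(b-a)
C=np.array([.5283,-.1463]);ex=np.array([-.2882,.9576]);ey=np.array([-.9576,-.2882])
for n in('top','scene'):
    P=cloud(n).reshape(-1,3);r=P[:,:2]-a;s=r@u;t=abs(r@[-u[1],u[0]])
    m=(s>.15)&(s<1.05)&(t<.15)&(P[:,2]>.08);print(n,m.sum(),P[m].max(0) if m.any() else '',P[m].min(0) if m.any() else '')
    q=P[:,:2]-C;x=q@ex;y=q@ey
    for x0 in range(-142,134,9):
        k=(abs(x-x0/1e3)<.0045)&(abs(y)<.02);print(x0,round(1e3*np.median(P[k,2]),1) if k.any() else None,end='; ')
    print()
E
```

```text
top 796 [ 0.49797753 -0.13329996  0.9769157 ] [ 0.49797753 -0.13329996  0.9769157 ]
-142 -0.7; -133 19.3; -124 19.2; -115 19.2; -106 18.7; -97 19.2; -88 19.2; -79 18.9; -70 19.3; -61 35.9; -52 37.0; -43 36.8; -34 36.4; -25 36.8; -16 36.9; -7 36.6; 2 36.7; 11 36.6; 20 19.0; 29 19.1; 38 3.6; 47 2.9; 56 3.1; 65 2.9; 74 3.3; 83 2.9; 92 3.2; 101 3.0; 110 3.0; 119 32.8; 128 38.2; 
scene 76 [0.22351292 0.39716284 0.08543636] [0.19223927 0.29492993 0.0800696 ]
-142 -0.7; -133 19.3; -124 20.2; -115 20.4; -106 20.4; -97 20.5; -88 20.0; -79 20.4; -70 20.7; -61 32.2; -52 37.9; -43 38.2; -34 38.3; -25 38.3; -16 37.9; -7 38.2; 2 38.0; 11 38.0; 20 22.5; 29 20.3; 38 18.9; 47 4.8; 56 4.3; 65 4.5; 74 4.3; 83 4.2; 92 4.4; 101 3.8; 110 4.3; 119 23.0; 128 39.3;
```

```bash
python3 -m jog '[[[-30,-35.3,0],[0,0,0]],[[-30,-35.3,0],[0,0,0]],[[-30,-35.3,0],[0,0,0]],[[-30,-35.3,0],[0,0,0]],[[-30,-35.3,0],[0,0,0]],[[-30,-35.3,0],[0,0,0]],[[-30,-35.3,0],[0,0,0]],[[-30,-35.3,0],[0,0,0]],[[-30,-35.3,0],[0,0,0]],[[-30,-35.3,0],[0,0,0]]]' 1
python3 -m jog '[[[-30,-35.3,0],[0,0,0]],[[-30,-35.3,0],[0,0,0]],[[-30,-35.3,0],[0,0,0]],[[-30,-35.3,0],[0,0,0]],[[-30,-35.3,0],[0,0,0]],[[-30,-35.3,0],[0,0,0]],[[-30,-35.3,0],[0,0,0]],[[-30,-35.3,0],[0,0,0]],[[-30,-35.3,0],[0,0,0]],[[-30,-35.3,0],[0,0,0]]]'
python3 -m jog '[[[0,0,0],[0,0,0.1685]],[[0,0,0],[0,0,0.1685]],[[0,0,10],[0,0,0.1685]],[[0,0,15],[0,0,0.1685]],[[0,0,15],[0,0,0.1685]],[[0,0,15],[0,0,0.1685]],[[0,0,15],[0,0,0]],[[0,0,10],[0,0,0]],[[0,0,0],[0,0,0]],[[0,0,0],[0,0,0]]]'
cat > d.py <<'E'
from h import *
C=np.array([.5283,-.1463]);ex=np.array([-.2882,.9576]);ey=np.array([-.9576,-.2882])
def st():
    s=robot.sense();q=s['eef_pos'][:2]-C
    print('t',s['time'],'dock x,y,z mm',(1e3*np.array([q@ex,q@ey,s['eef_pos'][2]])).round(1),'rot',np.round(s['tcp_rot'],3),'F',s['wrist_force'].round(1),'open',round(s['opening'],4))
if __name__=='__main__':st()
E
python3 - <<'E'
from d import *
st();p,d=cam('wrist');cv2.imwrite('pics/w1.png',p[:,:,::-1])
P=cloud('wrist').reshape(-1,3);q=P[:,:2]-C;x=q@ex*1e3;y=q@ey*1e3;z=P[:,2]*1e3
m=(z>32)&(z<45)&(abs(y)<70)&(x>-110)
print('drive top x range y<40',np.percentile(x[m&(abs(y)<40)&(x<60)],[1,99]),np.median(z[m&(abs(y)<40)&(x<60)]))
t=(abs(x+100)<20);h=np.histogram(y[t&(z>28)&(z<42)],bins=np.arange(-70,71,2));print([(int(b),int(c)) for b,c in zip(h[1],h[0]) if c>5])
E
```

```text
time: 1.35
eef_pos: [0.3614, 0.1814, 0.231]
tcp_rot: [-3.141, -0.0, 2.874]
wrist_force: [0.6, 0.7, 0.0]
opening: 0.0002
grasp_force: 0.0
time: 2.6
eef_pos: [0.5573, -0.2382, 0.2307]
tcp_rot: [3.141, -0.001, 2.874]
wrist_force: [0.6, 0.9, -0.3]
opening: -0.0001
grasp_force: 0.0
time: 3.85
eef_pos: [0.5575, -0.2371, 0.1518]
tcp_rot: [3.141, 0.001, 1.863]
wrist_force: [-0.2, -0.3, 0.1]
opening: -0.0004
grasp_force: 0.0
t 3.85 dock x,y,z mm [-95.4  -1.8 151.8] rot [3.141e+00 1.000e-03 1.863e+00] F [-0.2 -0.3  0.1] open -0.0004
drive top x range y<40 [-59.7572393  15.8708112] 37.265938866540004
[(-64, 13), (-62, 103), (-60, 101), (-58, 141), (58, 119), (60, 109), (62, 103), (64, 37)]
```

View pics/w1.png

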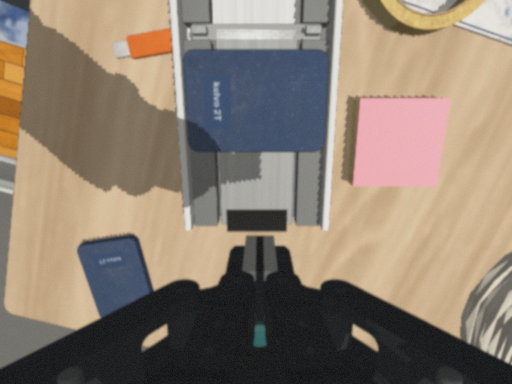

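The wrist view confirms it: drive at (257,100) with its label, rear edge at row 152, tread and black pad at (257,220), and shut fingertips at (260,240). The walls centre on y≈0. I'll descend now, then press.

```bash
python3 -m jog '[[[5,-2,20],[0,0,0]],[[0,0,20],[0,0,0]],[[0,0,20],[0,0,0]],[[0,0,20],[0,0,0]],[[0,0,20],[0,0,0]],[[0,0,15],[0,0,0]],[[0,0,10],[0,0,0]],[[0,0,2],[0,0,0]],[[0,0,0],[0,0,0]],[[0,0,0],[0,0,0]]]' 1 >/dev/null; python3 d.py
python3 -m jog '[[[0,0,2],[0,0,0]],[[0,0,2],[0,0,0]],[[0,0,2],[0,0,0]],[[0,0,2],[0,0,0]],[[0,0,2],[0,0,0]],[[0,0,2],[0,0,0]],[[0,0,2],[0,0,0]],[[0,0,0],[0,0,0]],[[0,0,0],[0,0,0]],[[0,0,0],[0,0,0]]]' >/dev/null; python3 d.py
```

```text
t 5.15 dock x,y,z mm [-90.5  -0.1  25.1] rot [3.141e+00 1.000e-03 1.863e+00] F [-0.5  0.5  0.7] open -0.0001
t 6.4 dock x,y,z mm [-90.1   0.4  10.8] rot [3.141 0.    1.863] F [-1.6  1.3  6. ] open -0.0001
```

```bash
python3 -m jog '[[[4,0,0],[0,0,0]],[[4,0,0],[0,0,0]],[[4,0,0],[0,0,0]],[[4,0,0],[0,0,0]],[[4,0,0],[0,0,0]],[[4,0,0],[0,0,0]],[[4,0,0],[0,0,0]],[[4,0,0],[0,0,0]],[[4,0,0],[0,0,0]],[[4,0,0],[0,0,0]]]' >/dev/null; python3 d.py
python3 - <<'E'
from d import *
p,d=cam('wrist');cv2.imwrite('pics/w2.png',p[:,:,::-1])
E
```

```text
t 7.65 dock x,y,z mm [-54.1  -1.9  12.3] rot [3.138 0.008 1.862] F [ 0.8 -4.5  5.4] open 0.0002
```

View pics/w2.png

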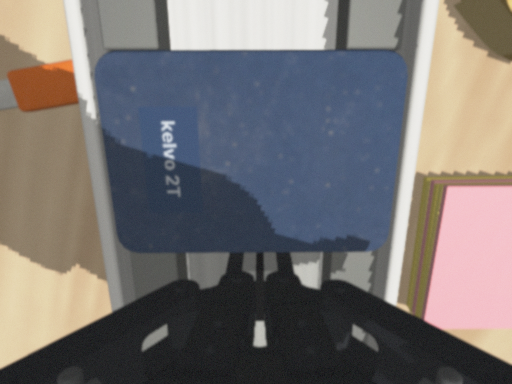

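The drive (250,150) is moving straight and its front is now over the sunken teeth. The tip has risen slightly, so I'll press 2 mm deeper before going on.

```bash
python3 -m jog '[[[0,-0.5,1],[0,0,0]],[[0,-0.5,1],[0,0,0]],[[2,0,0],[0,0,0]],[[3,0,0],[0,0,0]],[[3,0,0],[0,0,0]],[[3,0,0],[0,0,0]],[[3,0,0],[0,0,0]],[[3,0,0],[0,0,0]],[[3,0,0],[0,0,0]],[[0,0,0],[0,0,0]]]' >/dev/null; python3 d.py
```

```text
t 8.95 dock x,y,z mm [-34.3  -1.4  10.6] rot [3.137 0.009 1.862] F [ 1.5 -4.   7.2] open -0.0002
```

```bash
python3 -m jog '[[[4,0,0],[0,0,0]],[[4,0,0],[0,0,0]],[[4,0,0],[0,0,0]],[[4,0,0],[0,0,0]],[[4,0,0],[0,0,0]],[[4,0,0],[0,0,0]],[[4,0,0],[0,0,0]],[[4,0,0],[0,0,0]],[[4,0,0],[0,0,0]],[[0,0,0],[0,0,0]]]' >/dev/null; python3 d.py
python3 - <<'E'
from d import *
p,d=cam('top');cv2.imwrite('pics/t2.png',cv2.resize(p[165:285,180:340,::-1],(800,600),interpolation=cv2.INTER_CUBIC))
P=cloud('top').reshape(-1,3);q=P[:,:2]-C;x=q@ex*1e3;y=q@ey*1e3;z=P[:,2]*1e3
for a,b in((-50,-30),(-20,20),(30,50)):
    m=(z>30)&(z<42)&(y>a)&(y<b)&(x<112);print(a,np.percentile(x[m],[1,99]),np.median(z[m]))
E
```

```text
t 10.2 dock x,y,z mm [ 1.9 -1.5 10.5] rot [3.137 0.008 1.862] F [ 1.5 -3.8  6.6] open 0.0
-50 [-531.27030181   90.31236026] 36.85760174188568
-20 [-520.14591649 -236.28173238] 31.30337048952192
30 [-506.56262915 -237.58035078] 31.297803330773032
```

View pics/t2.png

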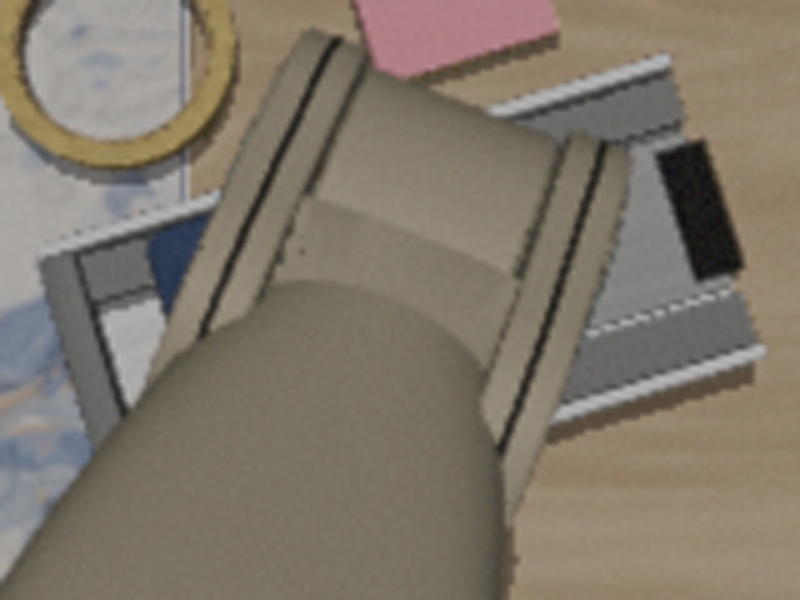

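Top view: the arm hides most of the dock. The drive's front corner is at (150,250), about dock x 90, so ~28 mm remain.

```bash
python3 -m jog '[[[3,0,0],[0,0,0]],[[3,0,0],[0,0,0]],[[3,0,0],[0,0,0]],[[3,0,0],[0,0,0]],[[3,0,0],[0,0,0]],[[3,0,0],[0,0,0]],[[2,0,0],[0,0,0]],[[2,0,0],[0,0,0]],[[2,0,0],[0,0,0]],[[0,0,0],[0,0,0]]]' >/dev/null; python3 d.py
python3 -m jog '[[[1,0,0],[0,0,0]],[[1,0,0],[0,0,0]],[[1,0,0],[0,0,0]],[[1,0,0],[0,0,0]],[[1,0,0],[0,0,0]],[[1,0,0],[0,0,0]],[[0,0,0],[0,0,0]],[[0,0,0],[0,0,0]],[[0,0,0],[0,0,0]],[[0,0,0],[0,0,0]]]' >/dev/null; python3 d.py
python3 - <<'E'
from d import *
p,d=cam('wrist');cv2.imwrite('pics/w3.png',p[:,:,::-1])
P=cloud('wrist').reshape(-1,3);q=P[:,:2]-C;x=q@ex*1e3;y=q@ey*1e3;z=P[:,2]*1e3
for a,b in((-50,-35),(-30,-18),(18,30),(35,50)):
    m=(z>30)&(z<42)&(y>a)&(y<b)&(x>20)&(x<140);print(a,np.percentile(x[m],[1,99]),np.median(z[m]))
E
```

```text
t 11.5 dock x,y,z mm [25.8 -1.6 10.5] rot [3.137 0.008 1.862] F [ 1.2 -4.3  6.5] open 0.0003
t 12.75 dock x,y,z mm [29.4 -1.6 10.7] rot [3.137 0.013 1.861] F [  1.8 -10.2   6.1] open 0.0001
-50 [ 44.52456608 132.69162747] 37.48990906146306
-30 [ 44.41455576 132.69866811] 37.51439746592723
18 [ 44.17836469 132.75760535] 37.67989564116632
35 [ 44.24096668 132.75812803] 37.631763288069564
```

View pics/w3.png

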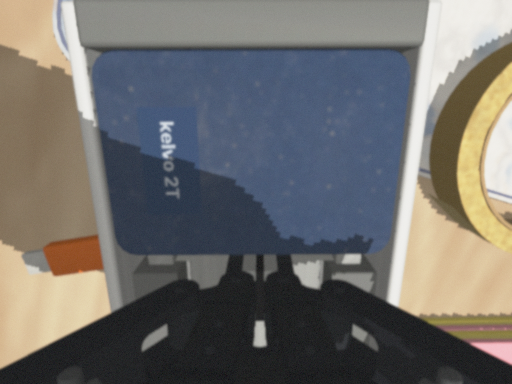

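The drive sits flush and square against the end stop (top edge at row 48). The push force rose to 10 N, and the sunken teeth show behind the drive at (160,270) and (347,268). I'll draw back along the tread, then rise.

```bash
python3 -m jog '[[[-3,0,0],[0,0,0]],[[-3,0,0],[0,0,0]],[[-3,0,0],[0,0,0]],[[-3,0,0],[0,0,0]],[[-3,0,0],[0,0,0]],[[-3,0,0],[0,0,0]],[[-3,0,0],[0,0,0]],[[-3,0,0],[0,0,0]],[[-3,0,0],[0,0,0]],[[0,0,0],[0,0,0]]]' >/dev/null; python3 d.py
python3 -m jog '[[[0,0,-1.5],[0,0,0]],[[0,0,-1.5],[0,0,0]],[[0,0,-1.5],[0,0,0]],[[0,0,-1.5],[0,0,0]],[[0,0,-1.5],[0,0,0]],[[0,0,-2],[0,0,0]],[[0,0,-2],[0,0,0]],[[0,0,-3],[0,0,0]],[[0,0,-5],[0,0,0]],[[0,0,-5],[0,0,0]]]' >/dev/null; python3 d.py
python3 -m jog '[[[-2,0,-10],[0,0,0]],[[-4,0,-12],[0,0,0]],[[-5,0,-15],[0,0,0]],[[-5,0,-15],[0,0,0]],[[-5,0,-15],[0,0,0]],[[-5,0,-15],[0,0,0]],[[-5,0,-10],[0,0,0]],[[0,0,-5],[0,0,0]],[[0,0,0],[0,0,0]],[[0,0,0],[0,0,0]]]' >/dev/null
python3 - <<'E'
from d import *
st();p,d=cam('wrist');cv2.imwrite('pics/w4.png',p[:,:,::-1])
P=cloud('wrist').reshape(-1,3);q=P[:,:2]-C;x=q@ex*1e3;y=q@ey*1e3;z=P[:,2]*1e3
for a,b in((-50,-38),(-30,-10),(10,30),(38,50)):
    m=(z>33)&(z<42)&(y>a)&(y<b)&(x>20)&(x<116);print(a,np.percentile(x[m],[1,99]),np.median(z[m]))
    t=(x>28)&(x<32)&(y>a)&(y<b);print('  at x=30 z',np.median(z[t]))
E
```

```text
t 14.05 dock x,y,z mm [10.8  0.6  9. ] rot [ 3.139 -0.004  1.864] F [-1.6  6.6 10.2] open -0.0004
t 15.3 dock x,y,z mm [ 8.8  1.6 33. ] rot [-3.141  0.     1.863] F [-0.1  0.4 -0.5] open -0.0001
t 16.55 dock x,y,z mm [-21.5   1.9 129.2] rot [-3.141e+00 -1.000e-03  1.863e+00] F [ 0.1 -0.2 -0.2] open 0.0003
-50 [ 42.81193965 115.32561417] 37.20244164421268
  at x=30 z 28.5134553630417
-30 [ 42.79482371 115.39116908] 37.22706038028467
  at x=30 z 19.267357629787263
10 [ 42.77994972 115.51784191] 37.33464265861834
  at x=30 z 19.646505691102213
38 [ 42.76402141 115.4316906 ] 37.28875986983118
  at x=30 z 28.00396989725422
```

View pics/w4.png

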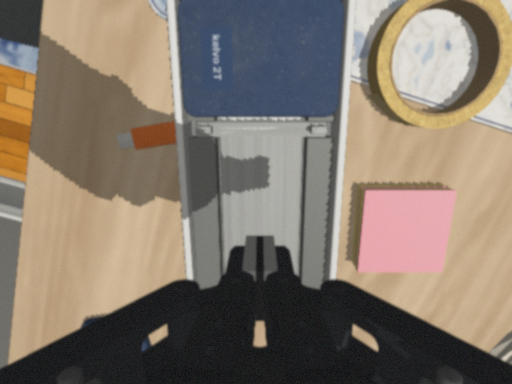

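The drive lies flat and home, rear edge at row 117, with the teeth standing behind it at (205,128) and (320,128). Teeth tops measure 28 mm and the tread 19 mm, so the bar is fully up. The stick, notes and tape look undisturbed, and the arm is clear.

```bash
python3 -c "
from workcell import robot
print(robot.job_done())"
```

```text
the job is handed in; nothing more can be done
None
```

The drive is fully home against the end stop, the release bar is all the way up with its teeth standing locked behind it, the arm is clear, and the job was handed in at about 17 s.

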